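# Close the reader's falling cover on a finger

## Task

The hinged cover of the small grey bench reader stands open, leaning back. Tip it forward with the fingers, catch it on a finger as it falls, and lower it slowly on the finger until it is fully shut, without letting it drop or slam. Only touch the cover lightly: do not pinch it. Leave the sample in the chamber and the jar and bottle beside the reader as they stand.

Things in the scene. Friction and masses are not known exactly. Their poses are not given: they have to be found in the camera images.
- reader: Fixed grey bench reader, a box 140 (x) x 116 (y) x 80 mm (z) with a 72 mm square open chamber in its top (floor 45 mm above the bench). Origin: centre of its underside. Its x axis points from its front panel (facing the robot) to its hinge side, y to its left, z up; yawed up to 0.22 rad. Cover: grey plate 131 x 116 x 8 mm, 0.10 kg, a 12 mm round bar, rubber-sleeved, along its free edge.
- cover (a joint): Cover's opening angle (rad): 0 shut, pi/2 upright, 1.78 end stop, leaning back (rests there). Weakly damped: past upright it falls by its weight, slowly at first (about 2 s to shut), about 1.5 rad/s near the end, which is a slam; let it turn no faster than about 0.3 rad/s over the last 60 degrees. Tipping it takes under 1 N; a finger carries about 1 N.
- hinge (a point): Middle of the hinge axis, fixed on the reader at (62, 0, 86) mm of its frame; the axis runs along the reader's y. At opening angle q the axis of the cover's bar lies 138*cos(q) mm from the hinge towards the reader's front (-x) and 138*sin(q) mm above it.
- bar_left (a point): Point on the axis of the cover's bar, in the middle of its free left end; moves with the cover. Plate's side edge at y = 58 mm, this point at 85, bar end at 110 in the reader's frame; below is only the bench, so fingers can stand before, behind and under the bar beside the reader. Cover shut: 86 mm above the bench, 6 mm ahead of the reader's front face.
- bar_right (a point): The same at the bar's free right end (y = -85 mm in the reader's frame).
- chamber_sample: Loose steel sample, a cylinder 36 mm across and 28 mm high, standing on the chamber's floor; origin at the centre of its underside. To be left alone.
- jar: Loose white screw-lid jar, 45 mm across, 24 mm high, standing on the bench near the reader; origin at the centre of its underside. To be left alone.
- bottle: Loose white powder bottle, 49 mm across, 94 mm high, standing on the bench near the reader; origin at the centre of its underside. To be left alone.

How it is judged:
On the way:
1. the cover, tipped forward, is caught: a finger carries it between 0.3 and 1.1 rad, turning slower than 0.5 rad/s (value of joint cover between 0.3 and 1.1 rad and velocity of joint cover above -0.5 rad/s and contact force between the fingers and reader above 0.1 N), for 0.3 s.
At the end, for the whole second after the job is handed in: The cover is shut to within 0.02 rad and still; the sample in the chamber stands within 8 mm, and jar and bottle within 15 mm, of where they stood, upright (value of joint cover below 0.02 rad and velocity of joint cover between -0.05 and 0.05 rad/s and distance of chamber_sample from where it was at the start of the episode below 0.008 m and distance of each of jar, bottle from where it was at the start of the episode below 0.015 m and angle between each of chamber_sample, jar, bottle's own z axis and vertical below 0.1 rad); the robot touches nothing.
It fails at once if the cover drops or slams: it turns shut faster than 0.7 rad/s between 0.5 and 0.06 rad (value of joint cover between 0.06 and 0.5 rad and velocity of joint cover below -0.7 rad/s).
It fails at once if the cover is pinched or pressed hard: fingers on it with more than 15 N while it is not turning (under 0.05 rad/s either way) (contact force between the fingers and reader above 15 N and velocity of joint cover between -0.05 and 0.05 rad/s).
It fails at once if the sample in the chamber is moved more than 8 mm (distance of chamber_sample from where it was at the start of the episode above 0.008 m).
It fails at once if the jar or bottle is moved more than 15 mm, lifted or tipped (distance of any of jar, bottle from where it was at the start of the episode above 0.015 m or angle between any of jar, bottle's own z axis and vertical above 0.3 rad).
It also fails if it takes over 58 s, if anything falls off the work surface, if the arm or the gripper's body presses on something with over 40 N, if the wrist force passes 120 N, or if a joint passes its speed limit or range.

## Robot

A 7-joint arm with a two-finger parallel gripper is mounted at the origin on a cart in front of the work surface, level with it; the furniture and walls round the work are solid. World frame = base frame: x ahead of the robot, y to its left, z up, the work surface at z = 0. Lengths are in m, angles in rad, forces in N, time in s.
With the tool pointing down it reaches from about 0.425 to 0.925 m from the base axis. Payload 6.8 kg.
Tool frame: the origin (TCP) lies on the centre line of the jaws, within the pads' length; the fingertips stand 19 mm ahead of it and the grasp point (between the pads) is the TCP; z points along the fingers, y is the line along which they close (so a half turn about z gives the same grasp; the last joint's range is limited). The gripper opens to 85 mm and grips with 20 to 120 N. Pads are 22 mm wide; open, the fingers measure 114 mm over their backs; the gripper's body (76 mm by 85 mm) begins 54 mm behind the grasp point. The pads swing forward as they close: fully open they stand 13 mm farther back than shut.
Start: joints at [-1.282, 0.477, 0.022, 1.555, -0.011, 1.109, -0.083], TCP at [0.261, 0.623, 0.25] pointing down, gripper open.
Joint ranges: [-2.96, 2.96], [-0.34, 2.1], [-1.41, 1.46], [0.24, 2.44], [-1.37, 4.51], [0.17, 1.92], [-2.96, 2.96]. Speed limits (rad/s): [2.39, 2.39, 3.14, 3.14, 3.14, 3.14, 3.14].

## Interface

Orientations are given as a rotation vector (axis times angle).
In Python, from bench import r gives the robot as it stands. The module is installed in compiled form; this text tells all that it offers.
- The arm moves only by the tool arm_command, never from a script. Its argument "rows" is a list of rows, each an object of numbers: "fingers": the opening, from -1 (shut) to 1 (fully open); "x", "y", "z": the shift along the tool's x, y, z in m; "ax", "ay", "az": the turn, a rotation vector about the tool's x, y, z in degrees. In form: [{"fingers": .., "x": .., "y": .., "z": .., "ax": .., "ay": .., "az": ..}, ...]. A call has 1 to 10 rows; each row shifts and turns the commanded pose from where the row before left it, along the tool's axes as they then stand; what a row does not reach is not made up. A row lasts 1/12 s, in which the tool goes at most 41.7 mm and 7.16 degrees, less where a joint would pass 70% of its speed; a pose out of reach is approached as far as the arm can. A call is refused whole if a number of a shift passes 0.0417 or a number of a turn 7.16, either way. A call with a gripper value outside its range is refused whole. The fingers move at their own pace and stop on an object; "grip_force" is the grip in N (left out, the last holds). Time passes only in rows, so rows that do not move let the fingers close. It gives the time, the measured TCP pose, the force, the opening and the grip force at its end, in the units of the state.
- r.get_obs(): the state, without advancing time (a new reading comes with each control period).
- r.grab_frame(name): name is "side" or "top"; returns a dict with "frame" (480x640x3 uint8, red, green, blue), "depth" (480x640 float32, m along the optical axis (not along the pixel's ray), 0 where there is no reading), "K" (3x3 intrinsics, pixels), "world_from_camera" (4x4, takes a point from camera to world coordinates). Camera axes: x right, y down, z forward; pixel columns grow to the right and rows downward; lengths in m; the calibration is good to about 2 mm. A picture is of the moment at which its call begins.
- r.hand_in(): hands the job in; it is judged then, once.
The state is a dict: "clock": time; "joints": joint angles; "qvel": joint speeds; "tau": joint torques, N m; "tcp_pos": TCP position; "orientation": TCP orientation; "contact_force": force on the tool from outside, world axes, zero at the start; "moment": the same for the moment, N m; "grip_width": finger opening in m; "gripper_force": force on a finger pad.
Only numpy, scipy, OpenCV 4.12 (cv2) and the standard library are available. Lean on these libraries where they do the work, as an engineer would, in place of code of your own. Each camera call takes 0.05 s, during which the arm holds its last target. There are 200 camera calls.

## Working session

There is one attempt and no reset: what is moved stays moved. The work goes in short steps, Python scripts to look and compute and a tool call to move; the robot and the scene stay as the last step left them, time stands still between calls to the robot, and variables do not carry over. Pictures are saved under pics/ and viewed, at most 10 in all, crops included, and the job is handed in when it is done.

Besides the shell and the picture viewer there is one more tool, called in YAML: its name, and indented under it one key for each argument. arm_command: Moves the arm, as the interface text tells. Its arguments: {"type":"object","properties":{"rows":{"type":"array"},"grip_force":{"type":"number"}},"required":["rows"]}

```bash
mkdir -p pics
python3 - <<'E'
from bench import r
import cv2,numpy as np
o=r.get_obs();print({k:np.round(v,3) for k,v in o.items()})
for n in("side","top"):
    f=r.grab_frame(n);np.savez(f"{n}0.npz",**f);cv2.imwrite(f"pics/{n}0.png",f["frame"][:,:,::-1]);print(n,f["K"].round(1).tolist(),f["world_from_camera"].round(3).tolist())
E
```

```text
{'clock': np.float64(0.0), 'joints': array([-1.282,  0.478,  0.022,  1.556, -0.012,  1.109, -0.083]), 'qvel': array([-0.   , -0.   , -0.001,  0.001, -0.   ,  0.   ,  0.   ]), 'tau': array([-1.0000e-03, -5.9646e+01,  1.6080e+00, -2.8120e+01,  1.2000e-02,
        9.0000e-03, -0.0000e+00]), 'tcp_pos': array([0.261, 0.622, 0.249]), 'orientation': array([-6.19e-01, -3.08e+00,  3.00e-03]), 'contact_force': array([-0.173, -0.553,  0.853]), 'moment': array([-0.064,  0.038,  0.046]), 'gripper_force': np.float64(0.0), 'grip_width': np.float64(0.086)}
side [[560.4, 0.0, 316.6], [0.0, 560.4, 244.8], [0.0, 0.0, 1.0]] [[-0.95, -0.206, 0.235, 0.331], [-0.313, 0.639, -0.703, 0.548], [-0.005, -0.741, -0.671, 0.708], [0.0, 0.0, 0.0, 1.0]]
top [[553.7, 0.0, 319.7], [0.0, 553.7, 244.9], [0.0, 0.0, 1.0]] [[0.044, -0.977, 0.207, 0.323], [-0.999, -0.043, 0.009, -0.098], [0.0, -0.208, -0.978, 1.139], [0.0, 0.0, 0.0, 1.0]]
```

View pics/side0.png

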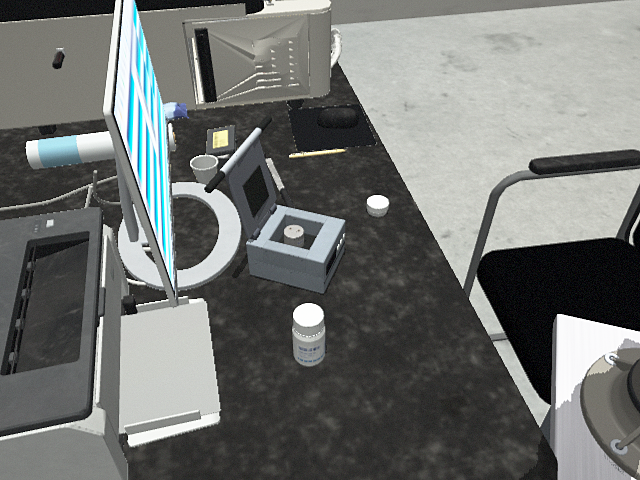

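View pics/top0.png

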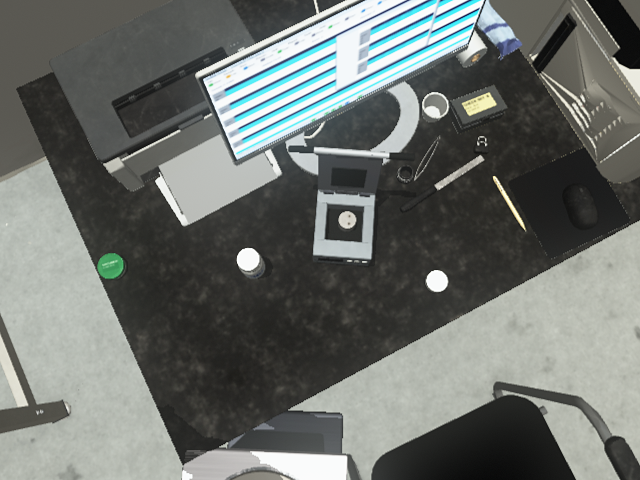

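Side view: the reader is at about (300,250), with the cover leaning back and its bar running from (210,188) to (268,123). The bottle is at (309,335) and the jar at (377,205). The top view shows the reader at (345,225), the bar from (290,149) to (410,156), and the monitor just behind it.

```bash
cat > h.py <<'E'
import numpy as np,cv2
def cloud(f):
    d=f["depth"];v,u=np.mgrid[:480,:640];K=f["K"]
    P=np.stack([(u-K[0,2])/K[0,0]*d,(v-K[1,2])/K[1,1]*d,d],-1)
    T=f["world_from_camera"];W=P@T[:3,:3].T+T[:3,3];W[d==0]=np.nan;return W
E
python3 - <<'E'
from h import *
t=np.load("top0.npz");s=np.load("side0.npz");W=cloud(t);S=cloud(s)
def crop(f,n,x,y,w,h,k):
    cv2.imwrite(f"pics/{n}.png",cv2.resize(f["frame"][y:y+h,x:x+w,::-1],None,fx=k,fy=k,interpolation=cv2.INTER_CUBIC))
crop(t,"tc",270,130,160,150,4)
for n,u,v in[("bottle",248,256),("jar",437,281),("barL",298,150),("barR",405,156),("barM",350,153),("mug",434,106),("base",300,155)]: print(n,W[v,u].round(3))
# reader top surface
m=(abs(W[...,2]-.08)<.006)&(W[...,0]>.4)&(W[...,0]<.75)&(abs(W[...,1]+.13)<.15)
uu=np.zeros((480,640),np.uint8);uu[m]=255
n,l,st,c=cv2.connectedComponentsWithStats(uu);i=1+np.argmax(st[1:,4]);P=W[l==i][:,:2]
print(st[i],cv2.minAreaRect(P.astype(np.float32)),W[l==i][:,2].mean())
# monitor extents: points high near x .6-1
m=(W[...,2]>.22)&(W[...,0]>.5);print("high",np.nanmin(W[m],0),np.nanmax(W[m],0))
for u,v in[(235,160),(200,70),(485,5),(330,125),(440,60),(280,145),(380,95)]:print("mon",u,v,W[v,u].round(3))
for u,v in[(125,10),(110,100),(170,300),(172,150),(150,120),(212,186),(262,127),(240,155)]:print("sidemon",u,v,S[v,u].round(3))
E
```

```text
bottle [0.516 0.048 0.095]
jar [ 0.494 -0.329  0.026]
barL [ 0.686 -0.044  0.221]
barR [ 0.682 -0.232  0.224]
barM [ 0.684 -0.136  0.223]
mug [ 0.892 -0.328 -0.004]
base [ 0.76  -0.037  0.006]
[ 312  189   63   71 2506] ((0.593053936958313, -0.13400527834892273), (0.11604752391576767, 0.1354135125875473), 88.20600891113281) 0.07897005819027708
high [ 0.67671538 -0.64680333  0.22000736] [1.00474634 0.10037769 0.41203351]
mon 235 160 [0.703 0.085 0.111]
mon 200 70 [0.728 0.093 0.408]
mon 485 5 [ 1.1   -0.425  0.067]
mon 330 125 [ 0.836 -0.099 -0.002]
mon 440 60 [ 0.947 -0.321  0.095]
mon 280 145 [ 0.785  0.009 -0.003]
mon 380 95 [ 0.913 -0.208 -0.003]
sidemon 125 10 [ 0.902 -0.215  0.392]
sidemon 110 100 [0.731 0.076 0.409]
sidemon 170 300 [0.708 0.094 0.105]
sidemon 172 150 [ 0.992 -0.39   0.01 ]
sidemon 150 120 [ 0.854 -0.15   0.241]
sidemon 212 186 [ 0.685 -0.032  0.226]
sidemon 262 127 [ 0.678 -0.207  0.227]
sidemon 240 155 [ 0.681 -0.122  0.224]
```

View pics/tc.png

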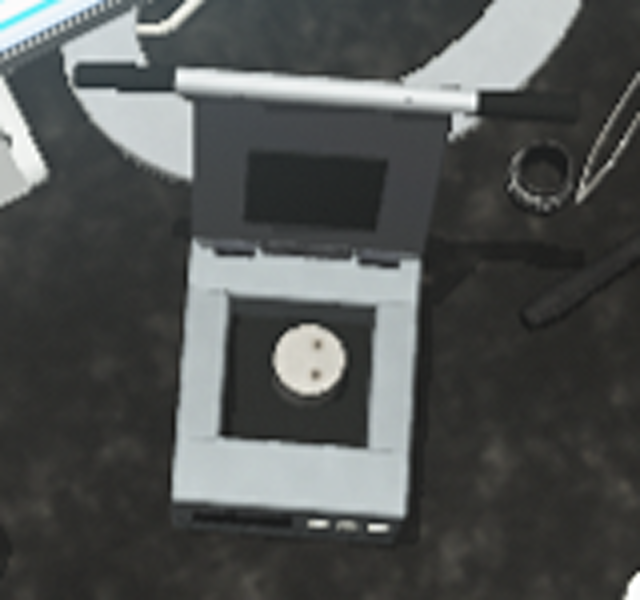

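arm_command:
  rows:
    - {"fingers": 0, "az": 6.9, "z": -0.01}
    - {"fingers": 0, "az": 6.9, "z": -0.01}
    - {"fingers": 0, "az": 6.9, "z": -0.01}
    - {"fingers": 0, "az": 6.9, "z": -0.01}
    - {"fingers": 0, "az": 6.9, "z": -0.01}
    - {"fingers": 0, "az": 6.9, "z": -0.01}
    - {"fingers": 0, "az": 6.9, "z": -0.01}
    - {"fingers": 0, "az": 6.9, "z": -0.01}
    - {"fingers": 0, "az": 6.9}
    - {"fingers": 0, "az": 6.9}

```text
validation failed for argument at $.ro...
```

```bash
cat > st.py <<'E'
from bench import r
import numpy as np
from scipy.spatial.transform import Rotation as R
def st():
    o=r.get_obs();M=R.from_rotvec(o["orientation"]).as_matrix()
    print("t",round(float(o["clock"]),2),"p",o["tcp_pos"].round(4),"w",round(float(o["grip_width"]),4),"F",o["contact_force"].round(2),"j",o["joints"].round(2))
    print("x",M[:,0].round(3),"y",M[:,1].round(3),"z",M[:,2].round(3));return o,M
if __name__=="__main__": st()
E
python3 st.py
```

```text
t 0.1 p [0.2607 0.6221 0.2494] w 0.0856 F [-0.24 -0.35  0.19] j [-1.28  0.48  0.02  1.56 -0.01  1.11 -0.08]
x [-0.922  0.387 -0.   ] y [ 0.387  0.922 -0.002] z [-0.001 -0.002 -1.   ]
```

arm_command:
  rows:
    - {"fingers": 0, "x": 0, "y": 0, "z": -0.01, "ax": 0, "ay": 0, "az": 6.9}
    - {"fingers": 0, "x": 0, "y": 0, "z": -0.01, "ax": 0, "ay": 0, "az": 6.9}
    - {"fingers": 0, "x": 0, "y": 0, "z": -0.01, "ax": 0, "ay": 0, "az": 6.9}
    - {"fingers": 0, "x": 0, "y": 0, "z": -0.01, "ax": 0, "ay": 0, "az": 6.9}
    - {"fingers": 0, "x": 0, "y": 0, "z": -0.01, "ax": 0, "ay": 0, "az": 6.9}
    - {"fingers": 0, "x": 0, "y": 0, "z": -0.01, "ax": 0, "ay": 0, "az": 6.9}
    - {"fingers": 0, "x": 0, "y": 0, "z": -0.01, "ax": 0, "ay": 0, "az": 6.9}
    - {"fingers": 0, "x": 0, "y": 0, "z": -0.01, "ax": 0, "ay": 0, "az": 6.9}
    - {"fingers": 0, "x": 0, "y": 0, "z": 0, "ax": 0, "ay": 0, "az": 6.9}
    - {"fingers": 0, "x": 0, "y": 0, "z": 0, "ax": 0, "ay": 0, "az": 6.9}

```text
clock: 0.93
tcp_pos: [0.2609, 0.6227, 0.3307]
orientation: [-2.261, -2.181, -0.001]
contact_force: [-0.1, -0.8, -0.5]
grip_width: 0.0425
gripper_force: 0.0
```

```bash
python3 st.py
```

```text
t 0.93 p [0.2609 0.6227 0.3307] w 0.0425 F [-0.07 -0.79 -0.45] j [-1.46  0.43  0.28  1.47 -0.12  1.26 -1.2 ]
x [0.036 0.999 0.001] y [ 0.999 -0.036  0.   ] z [ 0.     0.001 -1.   ]
```

arm_command:
  rows:
    - {"fingers": 0, "x": -0.036, "y": 0.02, "z": 0, "ax": 0, "ay": 0, "az": 0}
    - {"fingers": 0, "x": -0.036, "y": 0.02, "z": 0, "ax": 0, "ay": 0, "az": 0}
    - {"fingers": 0, "x": -0.036, "y": 0.02, "z": 0, "ax": 0, "ay": 0, "az": 0}
    - {"fingers": 0, "x": -0.036, "y": 0.02, "z": 0, "ax": 0, "ay": 0, "az": 0}
    - {"fingers": 0, "x": -0.036, "y": 0.02, "z": 0, "ax": 0, "ay": 0, "az": 0}
    - {"fingers": 0, "x": -0.036, "y": 0.02, "z": 0, "ax": 0, "ay": 0, "az": 0}
    - {"fingers": 0, "x": -0.036, "y": 0.02, "z": 0, "ax": 0, "ay": 0, "az": 0}
    - {"fingers": 0, "x": -0.036, "y": 0.02, "z": 0, "ax": 0, "ay": 0, "az": 0}
    - {"fingers": 0, "x": -0.036, "y": 0.02, "z": 0, "ax": 0, "ay": 0, "az": 0}
    - {"fingers": 0, "x": -0.036, "y": 0.02, "z": 0, "ax": 0, "ay": 0, "az": 0}

```text
clock: 1.77
tcp_pos: [0.4501, 0.2546, 0.3302]
orientation: [-2.254, -2.188, 0.0]
contact_force: [-0.1, 0.4, -0.7]
grip_width: 0.0426
gripper_force: 0.0
```

arm_command:
  rows:
    - {"fingers": 0, "x": -0.039, "y": 0.008, "z": 0, "ax": 0, "ay": 0, "az": 0}
    - {"fingers": 0, "x": -0.039, "y": 0.008, "z": 0, "ax": 0, "ay": 0, "az": 0}
    - {"fingers": 0, "x": -0.039, "y": 0.008, "z": 0, "ax": 0, "ay": 0, "az": 0}
    - {"fingers": 0, "x": -0.039, "y": 0.008, "z": 0, "ax": 0, "ay": 0, "az": 0}
    - {"fingers": 0, "x": -0.039, "y": 0.008, "z": 0, "ax": 0, "ay": 0, "az": 0}
    - {"fingers": 0, "x": -0.039, "y": 0.008, "z": 0, "ax": 0, "ay": 0, "az": 0}
    - {"fingers": 0, "x": -0.039, "y": 0.008, "z": 0, "ax": 0, "ay": 0, "az": 0}
    - {"fingers": 0, "x": -0.039, "y": 0.008, "z": 0, "ax": 0, "ay": 0, "az": 0}
    - {"fingers": 0, "x": -0.039, "y": 0.008, "z": 0, "ax": 0, "ay": 0, "az": 0}
    - {"fingers": 0, "x": -0.039, "y": 0.008, "z": 0, "ax": 0, "ay": 0, "az": 0}

```text
clock: 2.6
tcp_pos: [0.5177, -0.1373, 0.3302]
orientation: [-2.254, -2.188, -0.001]
contact_force: [1.0, 0.8, -0.1]
grip_width: 0.0428
gripper_force: 0.0
```

```bash
python3 st.py
```

```text
t 2.6 p [ 0.5177 -0.1373  0.3302] w 0.0428 F [ 0.98  0.75 -0.13] j [-0.51  0.21  0.78  1.83 -0.16  1.17  0.29]
x [0.03  1.    0.001] y [ 1.   -0.03  0.  ] z [ 0.     0.001 -1.   ]
```

arm_command:
  rows:
    - {"fingers": 0, "x": -0.011, "y": 0, "z": 0, "ax": -5, "ay": 0, "az": 0}
    - {"fingers": 0, "x": -0.011, "y": 0, "z": 0, "ax": -5, "ay": 0, "az": 0}
    - {"fingers": 0, "x": -0.011, "y": 0, "z": 0, "ax": -5, "ay": 0, "az": 0}
    - {"fingers": 0, "x": -0.011, "y": 0, "z": 0, "ax": -5, "ay": 0, "az": 0}
    - {"fingers": 0, "x": -0.011, "y": 0, "z": 0, "ax": -5, "ay": 0, "az": 0}
    - {"fingers": 0, "x": -0.011, "y": 0, "z": 0, "ax": -5, "ay": 0, "az": 0}
    - {"fingers": 0, "x": -0.011, "y": 0, "z": 0, "ax": -5, "ay": 0, "az": 0}
    - {"fingers": 0, "x": -0.012, "y": 0, "z": 0, "ax": -5, "ay": 0, "az": 0}
    - {"fingers": 0, "x": 0, "y": 0, "z": 0, "ax": 0, "ay": 0, "az": 0}

```text
clock: 3.35
tcp_pos: [0.5115, -0.2274, 0.3278]
orientation: [1.847, 1.779, 0.652]
contact_force: [-1.1, -0.6, -1.0]
grip_width: 0.0428
gripper_force: 0.0
```

```bash
python3 st.py
python3 - <<'E'
from bench import r
import cv2
f=r.grab_frame("side");cv2.imwrite("pics/s1.png",cv2.resize(f["frame"][60:300,140:460,::-1],None,fx=2.4,fy=2.4))
E
```

```text
t 3.35 p [ 0.5115 -0.2274  0.3278] w 0.0428 F [-1.1  -0.61 -1.03] j [-0.58 -0.16  0.97  2.23 -0.36  0.37  0.69]
x [0.036 0.999 0.003] y [ 0.765 -0.03   0.643] z [ 0.643 -0.021 -0.766]
```

View pics/s1.png

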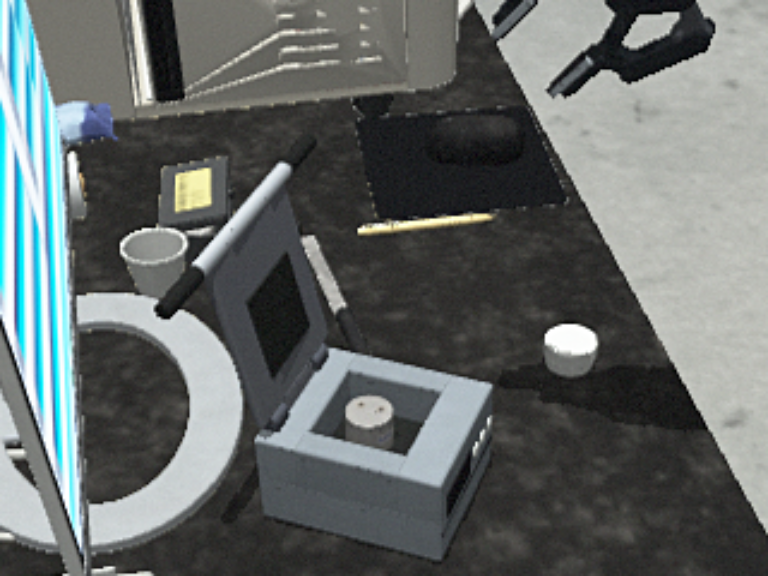

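Fingers are at (580,70) in the crop, upper right, and clear of everything. The cover and sample have not moved. First I'll test reach at the shut position, in the free space beside the reader.

arm_command:
  rows:
    - {"fingers": 0, "x": 0, "y": -0.0257, "z": 0.0306, "ax": 0, "ay": 0, "az": 0}
    - {"fingers": 0, "x": 0, "y": -0.0257, "z": 0.0306, "ax": 0, "ay": 0, "az": 0}
    - {"fingers": 0, "x": 0, "y": -0.0257, "z": 0.0306, "ax": 0, "ay": 0, "az": 0}
    - {"fingers": 0, "x": 0, "y": -0.0257, "z": 0.0306, "ax": 0, "ay": 0, "az": 0}
    - {"fingers": 0, "x": 0, "y": -0.0257, "z": 0.0306, "ax": 0, "ay": 0, "az": 0}
    - {"fingers": 0, "x": 0, "y": -0.0257, "z": 0.0306, "ax": 0, "ay": 0, "az": 0}
    - {"fingers": 0, "x": 0, "y": 0, "z": 0, "ax": 0, "ay": 0, "az": 0}

```text
clock: 3.98
tcp_pos: [0.4959, -0.2278, 0.2556]
orientation: [1.858, 1.777, 0.606]
contact_force: [-0.5, 0.3, 0.5]
grip_width: 0.0425
gripper_force: 0.0
```

```bash
python3 st.py
```

```text
t 3.98 p [ 0.4959 -0.2278  0.2556] w 0.0425 F [-0.5   0.26  0.52] j [-1.07 -0.3   1.41  2.35  0.35  0.2   0.07]
x [ 0.051  0.998 -0.019] y [ 0.779 -0.028  0.627] z [ 0.625 -0.047 -0.779]
```

arm_command:
  rows:
    - {"fingers": 0, "x": 0, "y": 0.005, "z": 0, "ax": 5, "ay": 0, "az": 0}
    - {"fingers": 0, "x": 0, "y": 0.005, "z": 0, "ax": 5, "ay": 0, "az": 0}
    - {"fingers": 0, "x": 0, "y": 0.005, "z": 0, "ax": 5, "ay": 0, "az": 0}
    - {"fingers": 0, "x": 0, "y": 0.005, "z": 0, "ax": 5, "ay": 0, "az": 0}
    - {"fingers": 0, "x": 0, "y": 0, "z": 0, "ax": 0, "ay": 0, "az": 0}

```text
clock: 4.4
tcp_pos: [0.499, -0.2174, 0.287]
orientation: [2.068, 1.971, 0.316]
contact_force: [1.5, 0.2, 1.3]
grip_width: 0.0429
gripper_force: 0.0
```

```bash
python3 st.py
```

```text
t 4.4 p [ 0.499  -0.2174  0.287 ] w 0.0429 F [1.53 0.16 1.34] j [-1.28 -0.33  1.45  2.11  0.44  0.76 -0.1 ]
x [ 0.052  0.998 -0.026] y [ 0.94  -0.041  0.338] z [ 0.337 -0.042 -0.941]
```

arm_command:
  rows:
    - {"fingers": 0, "x": 0, "y": 0.02, "z": -0.02, "ax": 5, "ay": 0, "az": 0}
    - {"fingers": 0, "x": 0, "y": 0.02, "z": -0.02, "ax": 5, "ay": 0, "az": 0}
    - {"fingers": 0, "x": 0, "y": 0.02, "z": -0.02, "ax": 5, "ay": 0, "az": 0}
    - {"fingers": 0, "x": 0, "y": 0.02, "z": -0.02, "ax": 5, "ay": 0, "az": 0}
    - {"fingers": 0, "x": 0, "y": 0, "z": 0, "ax": 0, "ay": 0, "az": 0}

```text
clock: 4.82
tcp_pos: [0.4931, -0.1895, 0.4104]
orientation: [2.23, 2.116, 0.008]
contact_force: [1.2, 0.7, 0.9]
grip_width: 0.0427
gripper_force: 0.0
```

```bash
python3 st.py
```

```text
t 4.82 p [ 0.4931 -0.1895  0.4104] w 0.0427 F [1.22 0.65 0.91] j [-1.46 -0.33  1.45  1.77  0.38  1.37 -0.13]
x [ 0.053  0.998 -0.043] y [ 0.997 -0.051  0.052] z [ 0.05  -0.045 -0.998]
```

arm_command:
  rows:
    - {"fingers": 0, "x": 0, "y": 0.03, "z": 0.005, "ax": 0, "ay": 0, "az": 0}
    - {"fingers": 0, "x": 0, "y": 0.03, "z": 0.005, "ax": 0, "ay": 0, "az": 0}
    - {"fingers": 0, "x": 0, "y": 0.03, "z": 0.005, "ax": 0, "ay": 0, "az": 0}
    - {"fingers": 0, "x": 0, "y": 0.03, "z": 0.005, "ax": 0, "ay": 0, "az": 0}
    - {"fingers": 0, "x": 0, "y": 0.03, "z": 0.005, "ax": 0, "ay": 0, "az": 0}

```text
clock: 5.23
tcp_pos: [0.5334, -0.1673, 0.4233]
orientation: [2.175, 2.057, 0.069]
contact_force: [-0.3, 0.1, 1.3]
grip_width: 0.0426
gripper_force: 0.0
```

```bash
python3 st.py
```

```text
t 5.23 p [ 0.5334 -0.1673  0.4233] w 0.0426 F [-0.29  0.07  1.28] j [-1.54 -0.34  1.45  1.75  0.43  1.32 -0.21]
x [ 0.06   0.996 -0.067] y [ 0.989 -0.051  0.138] z [ 0.134 -0.075 -0.988]
```

arm_command:
  rows:
    - {"fingers": 0, "x": 0.04, "y": -0.006, "z": 0, "ax": 0, "ay": 0, "az": 0}
    - {"fingers": 0, "x": 0.04, "y": -0.006, "z": 0, "ax": 0, "ay": 0, "az": 0}
    - {"fingers": 0, "x": 0.04, "y": -0.006, "z": 0, "ax": 0, "ay": 0, "az": 0}
    - {"fingers": 0, "x": 0.04, "y": -0.006, "z": 0, "ax": 0, "ay": 0, "az": 0}
    - {"fingers": 0, "x": 0.04, "y": -0.006, "z": 0, "ax": 0, "ay": 0, "az": 0}
    - {"fingers": 0, "x": 0.04, "y": -0.006, "z": 0, "ax": 0, "ay": 0, "az": 0}
    - {"fingers": 0, "x": 0.04, "y": -0.006, "z": 0, "ax": 0, "ay": 0, "az": 0}
    - {"fingers": 0, "x": 0.04, "y": -0.006, "z": 0, "ax": 0, "ay": 0, "az": 0}
    - {"fingers": 0, "x": 0.04, "y": -0.006, "z": 0, "ax": 0, "ay": 0, "az": 0}
    - {"fingers": 0, "x": 0.04, "y": -0.006, "z": 0, "ax": 0, "ay": 0, "az": 0}

```text
clock: 6.07
tcp_pos: [0.4975, 0.2367, 0.3875]
orientation: [2.174, 2.058, 0.067]
contact_force: [-0.2, -0.9, 1.4]
grip_width: 0.0426
gripper_force: 0.0
```

```bash
python3 st.py
```

```text
t 6.07 p [0.4975 0.2367 0.3875] w 0.0426 F [-0.23 -0.93  1.41] j [-1.68  0.24  1.27  1.78 -0.12  1.2  -0.44]
x [ 0.059  0.996 -0.069] y [ 0.989 -0.049  0.137] z [ 0.133 -0.076 -0.988]
```

arm_command:
  rows:
    - {"fingers": 0, "x": 0, "y": 0, "z": 0, "ax": 4, "ay": 0, "az": 0}
    - {"fingers": 0, "x": 0, "y": 0, "z": 0, "ax": 4, "ay": 3, "az": 0}
    - {"fingers": 0, "x": 0, "y": 0, "z": 0, "ax": 0, "ay": 0, "az": -7}
    - {"fingers": 0, "x": 0, "y": 0, "z": 0, "ax": 0, "ay": 0, "az": -7}
    - {"fingers": 0, "x": 0, "y": 0, "z": 0, "ax": 0, "ay": 0, "az": -7}
    - {"fingers": 0, "x": 0, "y": 0, "z": 0, "ax": 0, "ay": 0, "az": -7}
    - {"fingers": 0, "x": 0, "y": 0, "z": 0, "ax": 0, "ay": 0, "az": -7}
    - {"fingers": 0, "x": 0, "y": 0, "z": 0, "ax": 0, "ay": 0, "az": -7}
    - {"fingers": 0, "x": 0, "y": 0, "z": 0, "ax": 0, "ay": 0, "az": -7}
    - {"fingers": 0, "x": 0, "y": 0, "z": 0, "ax": 0, "ay": 0, "az": -7}

```text
clock: 6.9
tcp_pos: [0.4979, 0.2342, 0.3882]
orientation: [0.996, 2.977, -0.024]
contact_force: [0.3, 0.1, -0.3]
grip_width: 0.0428
gripper_force: 0.0
```

```bash
python3 st.py
```

```text
t 6.9 p [0.4979 0.2342 0.3882] w 0.0428 F [ 0.3   0.06 -0.31] j [-1.32  0.22  0.93  1.71 -0.17  1.31  0.57]
x [-0.799  0.602 -0.007] y [ 0.602  0.799 -0.014] z [-0.003 -0.015 -1.   ]
```

```bash
cat > kin.py <<'E'
import numpy as np, itertools
from scipy.optimize import least_squares
from scipy.spatial.transform import Rotation as R
D=[([-1.282,.4775,.022,1.556,-.012,1.109,-.083],[.2607,.6221,.2494],[-.922,.387,0],[0,-.002,-1]),
([-1.46,.43,.28,1.47,-.12,1.26,-1.2],[.2609,.6227,.3307],[.036,.999,.001],[0,.001,-1]),
([-.51,.21,.78,1.83,-.16,1.17,.29],[.5177,-.1373,.3302],[.03,1,.001],[0,.001,-1]),
([-.58,-.16,.97,2.23,-.36,.37,.69],[.5115,-.2274,.3278],[.036,.999,.003],[.643,-.021,-.766]),
([-1.07,-.3,1.41,2.35,.35,.2,.07],[.4959,-.2278,.2556],[.051,.998,-.019],[.625,-.047,-.779]),
([-1.28,-.33,1.45,2.11,.44,.76,-.1],[.499,-.2174,.287],[.052,.998,-.026],[.337,-.042,-.941]),
([-1.46,-.33,1.45,1.77,.38,1.37,-.13],[.4931,-.1895,.4104],[.053,.998,-.043],[.05,-.045,-.998]),
([-1.54,-.34,1.45,1.75,.43,1.32,-.21],[.5334,-.1673,.4233],[.06,.996,-.067],[.134,-.075,-.988]),
([-1.68,.24,1.27,1.78,-.12,1.2,-.44],[.4975,.2367,.3875],[.059,.996,-.069],[.133,-.076,-.988]),
([-1.32,.22,.93,1.71,-.17,1.31,.57],[.4979,.2342,.3882],[-.799,.602,-.007],[-.003,-.015,-1])]
def fk(q,p,s):
    x0,y0,h,L1,L2,L3,a,b,c,o1,o5,o7=p
    rz=lambda t:R.from_euler('z',t);ry=lambda t:R.from_euler('y',t)
    M=rz(s[0]*q[0]+o1);P=np.array([x0,y0,h]);
    M=M*ry(q[1])*rz(s[1]*q[2]);P=P+M.apply([a,0,L1])
    M=M*ry(q[3]);P=P+M.apply([-b,0,0]);M=M*rz(s[2]*q[4]+o5);P=P+M.apply([0,0,L2])
    M=M*ry(q[5]);P=P+M.apply([c,0,L3]);M=M*rz(s[3]*q[6]+o7)
    return P,M.as_matrix()
def fit():
    best=None
    for s in itertools.product([1,-1],repeat=4):
      for o7 in(-1.5,0,1.5,3):
        def f(p):
            e=[]
            for q,P,x,z in D:
                p_,M=fk(q,p,s);e+=[p_-P,.3*(M[:,0]-x),.3*(M[:,2]-z)]
            return np.concatenate(e)
        r=least_squares(f,[0,0,.3,.45,.45,.3,0,0,0,-.1 if s[0]<0 else 2.4,0,o7],max_nfev=60)
        if best is None or r.cost<best[0]:best=(r.cost,s,r.x,f(r.x))
    return best
if __name__=="__main__":
    c,s,p,e=fit();print(c,s,p.round(3),abs(e).max());np.savez("kin.npz",s=s,p=p)
E
python3 kin.py
```

```text
0.0008061261898442043 (-1, -1, -1, -1) [ 0.017 -0.018  0.267  0.522  0.486  0.285 -0.018  0.016 -0.02  -0.05
  0.003  1.524] 0.020656039476456445
```

```bash
cat > plan.py <<'E'
from kin import *
k=np.load("kin.npz");s=k["s"];p=k["p"]
lo=np.array([-2.96,-.34,-1.41,.24,-1.37,.17,-2.96])+.06;hi=np.array([2.96,2.1,1.46,2.44,4.51,1.92,2.96])-.06
def tgt(th,yaw=-.03,flip=1):
    t=np.radians(th);z=np.array([np.sin(t),0,-np.cos(t)]);x=np.array([0,flip,0.]);M=np.stack([x,np.cross(z,x),z],1)
    return R.from_euler('z',yaw).as_matrix()@M
def ik(P,M,q0,w=1e-3,bend=np.zeros(7)):
    def f(q):
        a,B=fk(q,p,s);return np.r_[a-P,.3*(R.from_matrix(B.T@M).as_rotvec()),w*(q-q0)]
    r=least_squares(f,np.clip(q0,lo,hi),bounds=(lo,hi));return r.x,np.linalg.norm(r.fun[:6])
E
python3 - <<'E'
from plan import *
hx,hz=.655,.086
for flip,q00 in((1,[.3,.3,0,1.8,0,1,0]),(1,[-.4,.2,.9,1.8,-.2,1,.5]),(-1,[.3,.3,0,1.8,0,1,-3])):
  for y in(-.227,-.048):
    for th in(40,30,20,10,0):
      out=[]
      for q in(1.78,1,.5,0):
        P=np.array([hx-.138*np.cos(q),y,hz+.138*np.sin(q)]);sol,e=ik(P,tgt(th,flip=flip),np.array(q00),1e-4)
        out.append((round(e,3),sol[[1,2,3,5,6]].round(1).tolist()))
      print(flip,y,th,out)
E
```

```text
1 -0.227 40 [(np.float64(0.0), [0.3, -0.1, 2.0, 0.2, 1.2]), (np.float64(0.001), [0.2, -0.2, 2.2, 0.2, 1.6]), (np.float64(0.023), [0.3, -0.4, 2.3, 0.2, 1.7]), (np.float64(0.051), [0.4, -0.4, 2.3, 0.2, 1.8])]
1 -0.227 30 [(np.float64(0.0), [0.4, -0.3, 1.9, 0.4, 0.4]), (np.float64(0.0), [0.2, -0.4, 2.1, 0.3, 0.7]), (np.float64(0.0), [0.3, -0.2, 2.3, 0.2, 1.2]), (np.float64(0.012), [0.4, -0.0, 2.3, 0.2, 1.7])]
1 -0.227 20 [(np.float64(0.0), [0.4, -0.0, 1.8, 0.6, 0.4]), (np.float64(0.0), [0.3, -0.1, 2.0, 0.5, 0.5]), (np.float64(0.0), [0.3, -0.2, 2.2, 0.4, 0.5]), (np.float64(0.0), [0.4, -0.1, 2.2, 0.2, 0.7])]
1 -0.227 10 [(np.float64(0.0), [0.5, -0.0, 1.7, 0.8, 0.3]), (np.float64(0.0), [0.3, -0.1, 1.9, 0.7, 0.3]), (np.float64(0.0), [0.3, -0.1, 2.1, 0.6, 0.4]), (np.float64(0.0), [0.4, -0.1, 2.1, 0.4, 0.4])]
1 -0.227 0 [(np.float64(0.0), [0.5, -0.1, 1.6, 1.1, 0.2]), (np.float64(0.0), [0.4, -0.1, 1.8, 0.9, 0.3]), (np.float64(0.0), [0.4, -0.1, 2.0, 0.8, 0.3]), (np.float64(0.0), [0.5, -0.1, 2.0, 0.7, 0.3])]
1 -0.048 40 [(np.float64(0.0), [0.4, 0.7, 2.1, 0.2, 1.2]), (np.float64(0.015), [0.3, 1.0
[... 4268 characters left out ...]
(np.float64(0.0), [0.3, 0.9, 2.4, 0.2, -2.0]), (np.float64(0.029), [0.4, 0.7, 2.4, 0.2, -1.9])]
-1 -0.048 20 [(np.float64(0.0), [0.4, 0.5, 1.9, 0.6, -2.9]), (np.float64(0.0), [0.2, 0.6, 2.1, 0.5, -2.9]), (np.float64(0.0), [0.2, 0.4, 2.3, 0.3, -2.9]), (np.float64(0.0), [0.4, 0.5, 2.3, 0.2, -2.3])]
-1 -0.048 10 [(np.float64(0.0), [0.5, 0.6, 1.8, 0.8, -2.9]), (np.float64(0.0), [0.3, 0.7, 2.0, 0.7, -2.9]), (np.float64(0.0), [0.3, 0.6, 2.2, 0.6, -2.9]), (np.float64(0.0), [0.4, 0.3, 2.2, 0.4, -2.9])]
-1 -0.048 0 [(np.float64(0.0), [0.5, 0.6, 1.6, 1.1, -2.9]), (np.float64(0.0), [0.4, 0.7, 1.9, 1.0, -2.9]), (np.float64(0.0), [0.4, 0.6, 2.0, 0.8, -2.9]), (np.float64(0.0), [0.4, 0.4, 2.1, 0.6, -2.9])]
```

arm_command:
  rows:
    - {"fingers": 0, "x": -0.0332, "y": -0.0175, "z": 0, "ax": 0, "ay": 0, "az": 3.9}
    - {"fingers": 0, "x": -0.0332, "y": -0.0175, "z": 0, "ax": 0, "ay": 0, "az": 3.9}
    - {"fingers": 0, "x": -0.0332, "y": -0.0175, "z": 0, "ax": 0, "ay": 0, "az": 3.9}
    - {"fingers": 0, "x": -0.0332, "y": -0.0175, "z": 0, "ax": 0, "ay": 0, "az": 3.9}
    - {"fingers": 0, "x": -0.0332, "y": -0.0175, "z": 0, "ax": 0, "ay": 0, "az": 3.9}
    - {"fingers": 0, "x": -0.0332, "y": -0.0175, "z": 0, "ax": 0, "ay": 0, "az": 3.9}
    - {"fingers": 0, "x": -0.0332, "y": -0.0175, "z": 0, "ax": 0, "ay": 0, "az": 3.9}
    - {"fingers": 0, "x": -0.0332, "y": -0.0175, "z": 0, "ax": 0, "ay": 0, "az": 3.9}
    - {"fingers": 0, "x": -0.0332, "y": -0.0175, "z": 0, "ax": 0, "ay": 0, "az": 3.9}
    - {"fingers": 0, "x": -0.0332, "y": -0.0175, "z": 0, "ax": 0, "ay": 0, "az": 3.9}

```text
clock: 7.73
tcp_pos: [0.5448, -0.1328, 0.3935]
orientation: [1.94, 2.461, -0.022]
contact_force: [1.0, -0.4, -0.5]
grip_width: 0.0428
gripper_force: 0.0
```

arm_command:
  rows:
    - {"fingers": 0, "x": -0.0332, "y": -0.0175, "z": 0, "ax": 0, "ay": 0, "az": 3.9}
    - {"fingers": 0, "x": -0.0332, "y": -0.0175, "z": 0, "ax": 0, "ay": 0, "az": 3.9}
    - {"fingers": 0, "x": -0.0332, "y": -0.0175, "z": 0, "ax": 0, "ay": 0, "az": 3.9}
    - {"fingers": 0, "x": 0, "y": 0, "z": 0, "ax": 0, "ay": 0, "az": 4}
    - {"fingers": 0, "x": 0, "y": 0, "z": 0, "ax": -6, "ay": 0, "az": 0}
    - {"fingers": 0, "x": 0, "y": 0, "z": 0, "ax": -6, "ay": 0, "az": 0}
    - {"fingers": 0, "x": 0, "y": 0, "z": 0, "ax": -6, "ay": 0, "az": 0}
    - {"fingers": 0, "x": 0, "y": 0, "z": 0, "ax": 0, "ay": 0, "az": 0}

```text
clock: 8.4
tcp_pos: [0.5029, -0.2416, 0.3982]
orientation: [2.117, 2.031, 0.258]
contact_force: [-1.0, -1.4, -0.4]
grip_width: 0.0425
gripper_force: 0.0
```

```bash
python3 st.py
```

```text
t 8.4 p [ 0.5029 -0.2416  0.3982] w 0.0425 F [-1.02 -1.44 -0.44] j [-0.92 -0.01  1.34  1.86 -0.09  1.04  0.42]
x [ 0.042  0.999 -0.01 ] y [ 0.965 -0.038  0.26 ] z [ 0.259 -0.021 -0.966]
```

```bash
cat > sim.py <<'E'
from plan import *
def jac(q):
    P,M=fk(q,p,s);J=np.zeros((6,7))
    for i in range(7):
        d=q.copy();d[i]+=1e-5;a,B=fk(d,p,s);J[:3,i]=(a-P)/1e-5;J[3:,i]=R.from_matrix(B@M.T).as_rotvec()/1e-5
    return P,M,J
def go(q,P1,M1,n=25):
    # resolved-rate straight move with pinv
    P,M,_=jac(q);w=R.from_matrix(M1@M.T).as_rotvec()
    for i in range(n):
        Pc,Mc,J=jac(q);f=(i+1)/n
        e=np.r_[P+(P1-P)*f-Pc,R.from_matrix(R.from_rotvec(w*f).as_matrix()@M@Mc.T).as_rotvec()]
        q=q+np.linalg.pinv(J)@e
    return q
def swing(q,deg,n=25):
    for i in range(n):
        P,M,_=jac(q);A=R.from_euler('z',np.radians(deg)/n).as_matrix();q=go(q,A@P,A@M,1)
    return q
E
python3 - <<'E'
from sim import *
# validate: start -> rot 69 -> translate
a=np.array(D[0][0]);b=np.array(D[1][0]);c=np.array(D[2][0])
P,M=fk(b,p,s);q=go(a,P,M);print("val",q.round(2),b)
P1=np.array([.45,.2546,.33]);q=go(b,P1,M);P,M=fk(c,p,s);print(go(q,P,M).round(2),c)
q=np.array([-1.32,.22,.93,1.71,-.17,1.31,.57]);print("swing",swing(q,-50.7).round(2))
q=np.array([-.92,-.01,1.34,1.86,-.09,1.04,.42])
hx,hz,y=.655,.086,-.227
g=q
for P,th in(((.62,-.24,.30),18),):g=go(g,np.array(P),tgt(th))
print(g.round(2))
for a in(1.78,1.4,1,.6,.3,0):
    g=go(g,np.array([hx-.138*np.cos(a),y,hz+.138*np.sin(a)]),tgt(18),8);print(a,g.round(2))
# loop
for dl in(50,80):
  for r in(.12,.2,.25):
    g=swing(q,dl);P,M=fk(g,p,s);az=np.arctan2(P[1],P[0]);u=np.array([np.cos(az),np.sin(az),0])
    g=go(g,P+r*u+[0,0,.1],M);g1=swing(g,-dl);P,M=fk(g1,p,s);P2,M2=fk(q,p,s);g2=go(g1,P2,M2);print(dl,r,g.round(2),g1.round(2),g2.round(2))
E
```

```text
val [-1.45  0.43  0.27  1.47 -0.11  1.26 -1.2 ] [-1.46  0.43  0.28  1.47 -0.12  1.26 -1.2 ]
[-0.54  0.22  0.82  1.83 -0.17  1.17  0.3 ] [-0.51  0.21  0.78  1.83 -0.16  1.17  0.29]
swing [-0.7   0.25  1.27  1.76 -0.23  1.32  0.67]
[-0.5   0.41  1.08  1.82 -0.65  0.93  0.81]
1.78 [-0.4   0.58  0.94  1.77 -0.81  0.86  0.87]
1.4 [-0.45  0.5   0.98  1.89 -0.78  0.81  0.9 ]
1 [-0.46  0.43  1.    2.01 -0.78  0.74  0.96]
0.6 [-0.42  0.42  0.95  2.11 -0.85  0.65  1.07]
0.3 [-0.36  0.44  0.88  2.17 -0.95  0.59  1.19]
0 [-0.27  0.5   0.78  2.2  -1.1   0.53  1.33]
50 0.12 [-1.16  0.3   0.9   1.42 -0.37  1.31  0.59] [-0.49  0.32  1.2   1.48 -0.45  1.34  0.69] [-0.9  -0.01  1.32  1.86 -0.09  1.04  0.42]
50 0.2 [-1.    0.47  0.85  1.22 -0.49  1.38  0.63] [-0.26  0.48  1.09  1.29 -0.59  1.41  0.73] [-0.9  -0.01  1.32  1.86 -0.1   1.04  0.43]
50 0.25 [-0.91  0.57  0.82  1.07 -0.55  1.44  0.63] [-0.15  0.57  1.03  1.15 -0.65  1.46  0.72] [-0.87 -0.    1.3   1.86 -0.1   1.04  0.43]
80 0.12 [-1.51  0.25  0.65  1.42 -0.27  1.29  0.51] [-0.57  0.24  1.21  1.54 -0.37  1.3   0.63] [-0.83 -0.01  1.25  1.86 -0.09  1.04  0.42]
80 0.2 [-1.4   0.42  0.63  1.22 -0.37  1.35  0.56] [-0.32  0.41  1.09  1.37 -0.52  1.37  0.7 ] [-0.79 -0.01  1.22  1.86 -0.1   1.04  0.43]
80 0.25 [-1.34  0.53  0.61  1.07 -0.42  1.4   0.56] [-0.2   0.5   1.02  1.24 -0.58  1.41  0.71] [-0.75 -0.01  1.17  1.86 -0.1   1.04  0.43]
```

arm_command:
  rows:
    - {"fingers": 0, "x": 0, "y": 0, "z": 0, "ax": -5, "ay": 0, "az": 0}
    - {"fingers": 0, "x": 0.004, "y": 0.022, "z": 0.025, "ax": 0, "ay": 0, "az": 0.2}
    - {"fingers": 0, "x": 0.004, "y": 0.022, "z": 0.025, "ax": 0, "ay": 0, "az": 0.2}
    - {"fingers": 0, "x": 0.004, "y": 0.022, "z": 0.025, "ax": 0, "ay": 0, "az": 0.2}
    - {"fingers": 0, "x": 0.004, "y": 0.022, "z": 0.025, "ax": 0, "ay": 0, "az": 0}
    - {"fingers": 0, "x": 0.004, "y": 0.022, "z": 0.025, "ax": 0, "ay": 0, "az": 0}
    - {"fingers": 0, "x": 0, "y": 0, "z": 0, "ax": 0, "ay": 0, "az": 0}
    - {"fingers": 0, "x": 0, "y": 0, "z": 0, "ax": 0, "ay": 0, "az": 0}

```text
clock: 9.07
tcp_pos: [0.6128, -0.2228, 0.3239]
orientation: [2.106, 2.02, 0.271]
contact_force: [-0.4, -0.5, -0.2]
grip_width: 0.0427
gripper_force: 0.0
```

```bash
python3 st.py
python3 - <<'E'
from st import *
o,M=st();print("bar in tool",M.T@(np.array([.683,-.227,.221])-o["tcp_pos"]))
from bench import r
import cv2
f=r.grab_frame("side");cv2.imwrite("pics/s2.png",cv2.resize(f["frame"][60:300,140:460,::-1],None,fx=2.4,fy=2.4))
E
```

```text
t 9.07 p [ 0.6128 -0.2228  0.3239] w 0.0427 F [-0.35 -0.49 -0.15] j [-0.54  0.41  1.1   1.78 -0.58  0.96  0.72]
x [ 0.043  0.999 -0.013] y [ 0.96  -0.038  0.276] z [ 0.275 -0.024 -0.961]
t 9.07 p [ 0.6128 -0.2228  0.3239] w 0.0427 F [-0.35 -0.49 -0.15] j [-0.54  0.41  1.1   1.78 -0.58  0.96  0.72]
x [ 0.043  0.999 -0.013] y [ 0.96  -0.038  0.276] z [ 0.275 -0.024 -0.961]
bar in tool [1.14662789e-04 3.91134923e-02 1.18360443e-01]
```

View pics/s2.png

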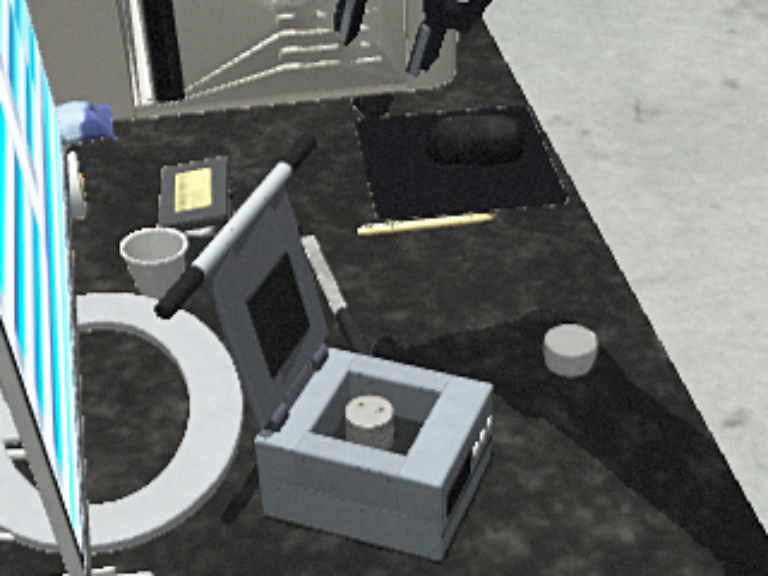

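Side view: the fingers are at crop (345,20) and (420,50), above and in front of the bar's right end at (300,150). Nothing has been touched.

arm_command:
  rows:
    - {"fingers": 0, "x": 0, "y": 0.01, "z": 0, "ax": -1.5, "ay": 0.7, "az": 0}
    - {"fingers": 0, "x": 0, "y": 0.01, "z": 0, "ax": -1.5, "ay": 0, "az": 0.7}
    - {"fingers": 0, "x": 0, "y": 0.01, "z": 0, "ax": -1.5, "ay": 0, "az": 0}
    - {"fingers": 0, "x": 0, "y": 0, "z": 0, "ax": 0, "ay": 0, "az": 0}

```text
clock: 9.45
tcp_pos: [0.6408, -0.2254, 0.3382]
orientation: [2.073, 1.962, 0.371]
contact_force: [-0.9, 0.3, 0.2]
grip_width: 0.0427
gripper_force: 0.0
```

```bash
cat > b.py <<'E'
from st import *
o,M=st();print("bar in tool",(M.T@(np.array([.683,-.227,.221])-o["tcp_pos"])).round(4))
E
python3 b.py
```

```text
t 9.45 p [ 0.6408 -0.2254  0.3382] w 0.0427 F [-0.94  0.29  0.17] j [-0.51  0.4   1.07  1.77 -0.64  0.91  0.74]
x [0.054 0.999 0.005] y [ 0.931 -0.053  0.36 ] z [ 0.36  -0.015 -0.933]
bar in tool [ 1.000e-04 -2.900e-03  1.246e-01]
```

arm_command:
  rows:
    - {"fingers": 0, "x": 0, "y": -0.003, "z": 0.02, "ax": 0, "ay": 0, "az": 0}
    - {"fingers": 0, "x": 0, "y": 0, "z": 0.02, "ax": 0, "ay": 0, "az": 0}
    - {"fingers": 0, "x": 0, "y": 0, "z": 0.02, "ax": 0, "ay": 0, "az": 0}
    - {"fingers": 0, "x": 0, "y": 0, "z": 0.02, "ax": 0, "ay": 0, "az": 0}
    - {"fingers": 0, "x": 0, "y": 0, "z": 0.02, "ax": 0, "ay": 0, "az": 0}
    - {"fingers": 0, "x": 0, "y": 0, "z": 0.022, "ax": 0, "ay": 0, "az": 0}
    - {"fingers": 0, "x": 0, "y": 0, "z": 0, "ax": 0, "ay": 0, "az": 0}
    - {"fingers": 0, "x": 0, "y": 0, "z": 0, "ax": 0, "ay": 0, "az": 0}

```text
clock: 10.12
tcp_pos: [0.68, -0.2264, 0.2215]
orientation: [2.076, 1.965, 0.367]
contact_force: [0.3, -0.6, 0.7]
grip_width: 0.0428
gripper_force: 0.0
```

```bash
python3 b.py
python3 - <<'E'
from bench import r
import cv2
f=r.grab_frame("side");cv2.imwrite("pics/s3.png",cv2.resize(f["frame"][80:230,180:380,::-1],None,fx=4,fy=4))
E
```

```text
t 10.12 p [ 0.68   -0.2264  0.2215] w 0.0428 F [ 0.31 -0.6   0.65] j [-0.35  0.57  0.88  1.8  -0.84  0.76  0.89]
x [0.054 0.999 0.006] y [ 0.933 -0.052  0.355] z [ 0.355 -0.014 -0.935]
bar in tool [-0.0005  0.0026  0.0016]
```

View pics/s3.png

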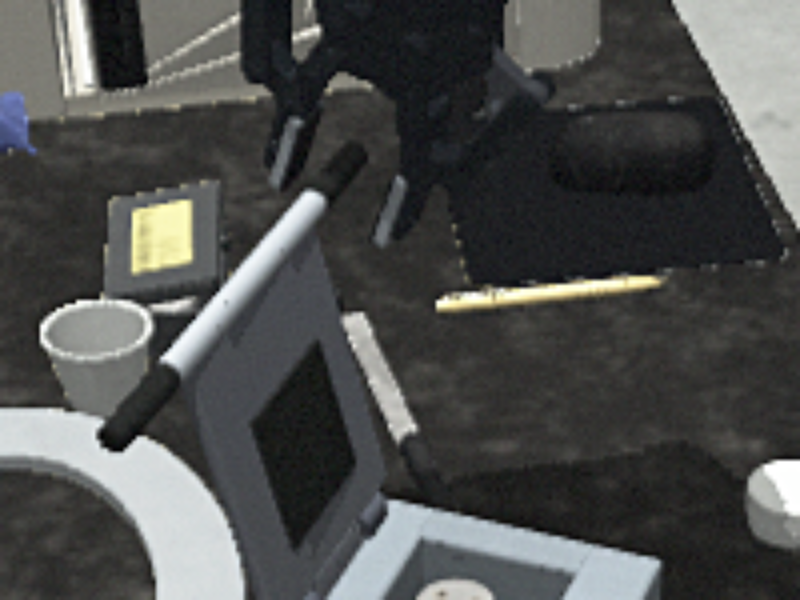

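The bar's right end, at crop (345,165), sits between the rear pad (285,155) and the front pad (390,210) without touching either. Next I'll work out the arc steps.

```bash
cat > arc.py <<'E'
from st import *
import sys
def bar(a): 
    u=np.array([np.cos(-.03),np.sin(-.03),0]); return np.array([.6545,-.2265,.086])-.138*np.cos(a)*u+np.array([0,0,.138*np.sin(a)])
# usage: arc.py yb angles...  -> tool-axis moves from the measured pose to bar at tool (.,yb,zb)
if __name__=="__main__":
    o,M=st();yb,zb=float(sys.argv[1]),float(sys.argv[2]);p0=o["tcp_pos"];y=M[:,1]
    print("front-carried angle now:",min(np.linspace(0,1.8,361),key=lambda a:abs((M.T@(bar(a)-p0))[1]+.0155)+ .02*abs((M.T@(bar(a)-p0))[2])))
    for a in map(float,sys.argv[3:]):
        p1=bar(a)-y*yb-M[:,2]*zb;print(a,(M.T@(p1-p0)).round(4));p0=p1
E
python3 arc.py .0155 0 1.78 1.67 1.56 1.45 1.34; python3 arc.py -.0155 0 1.2 1.1 1
```

```text
t 10.17 p [ 0.6803 -0.2271  0.2229] w 0.0427 F [-0.52 -0.37  0.93] j [-0.35  0.57  0.89  1.8  -0.84  0.76  0.89]
x [0.054 0.999 0.005] y [ 0.933 -0.053  0.357] z [ 0.357 -0.015 -0.934]
front-carried angle now: 1.635
1.78 [-0.0001 -0.0135  0.0028]
1.67 [-0.0004 -0.0132 -0.0075]
1.56 [-0.0004 -0.0139 -0.006 ]
1.45 [-0.0004 -0.0145 -0.0045]
1.34 [-0.0004 -0.0149 -0.0029]
t 10.17 p [ 0.6803 -0.2271  0.2229] w 0.0427 F [-0.52 -0.37  0.93] j [-0.35  0.57  0.89  1.8  -0.84  0.76  0.89]
x [0.054 0.999 0.005] y [ 0.933 -0.053  0.357] z [ 0.357 -0.015 -0.934]
front-carried angle now: 1.635
1.2 [-0.0021 -0.0582 -0.0194]
1.1 [-0.0003 -0.0138  0.0008]
1.0 [-0.0003 -0.0136  0.0021]
```

arm_command:
  rows:
    - {"fingers": 0, "x": 0, "y": -0.0035, "z": 0, "ax": 0, "ay": 0, "az": 0}
    - {"fingers": 0, "x": 0, "y": -0.0035, "z": 0.0015, "ax": 0, "ay": 0, "az": 0}
    - {"fingers": 0, "x": 0, "y": -0.0035, "z": 0.001, "ax": 0, "ay": 0, "az": 0}
    - {"fingers": 0, "x": 0, "y": -0.003, "z": -0.001, "ax": 0, "ay": 0, "az": 0}
    - {"fingers": 0, "x": 0, "y": -0.003, "z": -0.0017, "ax": 0, "ay": 0, "az": 0}
    - {"fingers": 0, "x": 0, "y": -0.003, "z": -0.0017, "ax": 0, "ay": 0, "az": 0}
    - {"fingers": 0, "x": 0, "y": -0.003, "z": -0.0017, "ax": 0, "ay": 0, "az": 0}
    - {"fingers": 0, "x": 0, "y": -0.003, "z": -0.0016, "ax": 0, "ay": 0, "az": 0}
    - {"fingers": 0, "x": 0, "y": -0.003, "z": -0.0014, "ax": 0, "ay": 0, "az": 0}
    - {"fingers": 0, "x": 0, "y": -0.003, "z": -0.0014, "ax": 0, "ay": 0, "az": 0}

```text
clock: 11.0
tcp_pos: [0.6478, -0.2251, 0.2184]
orientation: [2.076, 1.964, 0.368]
contact_force: [1.0, -0.6, 0.5]
grip_width: 0.0423
gripper_force: 0.1
```

```bash
cat > look.py <<'E'
# cover angle from the top camera: brightest bar points (white part) near y=-.136, fit in depth
from bench import r
from h import *
def ang():
    f=r.grab_frame("top");W=cloud(f);dx=W[...,0]-.6545;dz=W[...,2]-.086;rr=np.hypot(dx,dz)
    m=(abs(W[...,1]+.136)<.03)&(rr>.134)&(rr<.150)&(dz>-.02)
    return np.median(np.arctan2(dz[m],-dx[m])),m.sum()
if __name__=="__main__":print("angle",ang())
E
python3 look.py; python3 arc.py .0155 0 1.56 1.45 1.34
```

```text
angle (np.float64(1.6236558829071488), np.int64(238))
t 11.05 p [ 0.6471 -0.2252  0.2183] w 0.0429 F [-0.2  -0.39 -0.2 ] j [-0.37  0.52  0.89  1.88 -0.84  0.72  0.92]
x [0.055 0.998 0.006] y [ 0.933 -0.053  0.357] z [ 0.356 -0.014 -0.934]
front-carried angle now: 1.385
1.56 [-0.0009 -0.0079 -0.0033]
1.45 [-0.0004 -0.0145 -0.0045]
1.34 [-0.0004 -0.0149 -0.0028]
```

arm_command:
  rows:
    - {"fingers": 0, "x": 0, "y": -0.0027, "z": -0.0011, "ax": 0, "ay": 0, "az": 0}
    - {"fingers": 0, "x": 0, "y": -0.0027, "z": -0.0011, "ax": 0, "ay": 0, "az": 0}
    - {"fingers": 0, "x": 0, "y": -0.0027, "z": -0.0011, "ax": 0, "ay": 0, "az": 0}
    - {"fingers": 0, "x": 0, "y": -0.0027, "z": -0.001, "ax": 0, "ay": 0, "az": 0}
    - {"fingers": 0, "x": 0, "y": -0.0027, "z": -0.001, "ax": 0, "ay": 0, "az": 0}
    - {"fingers": 0, "x": 0, "y": -0.0027, "z": -0.001, "ax": 0, "ay": 0, "az": 0}
    - {"fingers": 0, "x": 0, "y": -0.0027, "z": -0.001, "ax": 0, "ay": 0, "az": 0}
    - {"fingers": 0, "x": 0, "y": -0.0027, "z": -0.001, "ax": 0, "ay": 0, "az": 0}
    - {"fingers": 0, "x": 0, "y": 0, "z": 0, "ax": 0, "ay": 0, "az": 0}
    - {"fingers": 0, "x": 0, "y": 0, "z": 0, "ax": 0, "ay": 0, "az": 0}

```text
clock: 11.88
tcp_pos: [0.6249, -0.2238, 0.2184]
orientation: [2.076, 1.964, 0.369]
contact_force: [1.1, 0.8, 0.1]
grip_width: 0.0425
gripper_force: 0.0
```

```bash
python3 look.py; python3 arc.py -.0155 0 1.2 1.1 1
```

```text
angle (np.float64(1.4298479432190878), np.int64(236))
t 11.93 p [ 0.6251 -0.2237  0.2184] w 0.0427 F [-0.06  0.95 -0.94] j [-0.39  0.48  0.91  1.93 -0.82  0.7   0.93]
x [0.054 0.999 0.006] y [ 0.933 -0.053  0.357] z [ 0.357 -0.014 -0.934]
front-carried angle now: 1.235
1.2 [-0.0024 -0.005  -0.0038]
1.1 [-0.0003 -0.0138  0.0008]
1.0 [-0.0003 -0.0136  0.0021]
```

arm_command:
  rows:
    - {"fingers": 0, "x": 0, "y": 0, "z": 0, "ax": 0, "ay": 0, "az": 0}
    - {"fingers": 0, "x": 0, "y": 0, "z": 0, "ax": 0, "ay": 0, "az": 0}
    - {"fingers": 0, "x": 0, "y": 0, "z": 0, "ax": 0, "ay": 0, "az": 0}
    - {"fingers": 0, "x": 0, "y": 0, "z": 0, "ax": 0, "ay": 0, "az": 0}
    - {"fingers": 0, "x": 0, "y": 0, "z": 0, "ax": 0, "ay": 0, "az": 0}
    - {"fingers": 0, "x": 0, "y": 0, "z": 0, "ax": 0, "ay": 0, "az": 0}
    - {"fingers": 0, "x": 0, "y": 0, "z": 0, "ax": 0, "ay": 0, "az": 0}
    - {"fingers": 0, "x": 0, "y": 0, "z": 0, "ax": 0, "ay": 0, "az": 0}
    - {"fingers": 0, "x": 0, "y": 0, "z": 0, "ax": 0, "ay": 0, "az": 0}
    - {"fingers": 0, "x": 0, "y": 0, "z": 0, "ax": 0, "ay": 0, "az": 0}

```text
clock: 12.77
tcp_pos: [0.625, -0.2238, 0.2183]
orientation: [2.076, 1.964, 0.368]
contact_force: [0.1, 0.4, -0.5]
grip_width: 0.0426
gripper_force: 0.1
```

```bash
python3 look.py; python3 arc.py -.0155 0 1.2 1.1 1
```

```text
angle (np.float64(1.2523313284369442), np.int64(234))
t 12.82 p [ 0.625  -0.2238  0.2183] w 0.0428 F [ 0.05  1.32 -0.59] j [-0.39  0.48  0.91  1.93 -0.82  0.7   0.93]
x [0.054 0.999 0.005] y [ 0.933 -0.053  0.357] z [ 0.357 -0.014 -0.934]
front-carried angle now: 1.235
1.2 [-0.0023 -0.0049 -0.0038]
1.1 [-0.0003 -0.0138  0.0008]
1.0 [-0.0003 -0.0136  0.0021]
```

```bash
python3 arc.py -.0155 -.004 1.2 1.1 1 .9 .8 .7 .6 .5 .4 .3 .2 .1 0 | tail -13
```

```text
1.2 [-0.0023 -0.0049  0.0002]
1.1 [-0.0003 -0.0138  0.0008]
1.0 [-0.0003 -0.0136  0.0021]
0.9 [-0.0003 -0.0133  0.0035]
0.8 [-0.0003 -0.0129  0.0048]
0.7 [-0.0003 -0.0124  0.0061]
0.6 [-0.0003 -0.0117  0.0073]
0.5 [-0.0002 -0.0109  0.0084]
0.4 [-0.0002 -0.01    0.0095]
0.3 [-0.0002 -0.009   0.0104]
0.2 [-0.0002 -0.008   0.0113]
0.1 [-0.0001 -0.0068  0.012 ]
0.0 [-0.0001 -0.0056  0.0126]
```

arm_command:
  rows:
    - {"fingers": 0, "x": 0, "y": -0.0025, "z": 0, "ax": 0, "ay": 0, "az": 0}
    - {"fingers": 0, "x": 0, "y": -0.0025, "z": 0, "ax": 0, "ay": 0, "az": 0}
    - {"fingers": 0, "x": 0, "y": -0.0027, "z": 0.0002, "ax": 0, "ay": 0, "az": 0}
    - {"fingers": 0, "x": 0, "y": -0.0027, "z": 0.0002, "ax": 0, "ay": 0, "az": 0}
    - {"fingers": 0, "x": 0, "y": -0.0027, "z": 0.0002, "ax": 0, "ay": 0, "az": 0}
    - {"fingers": 0, "x": 0, "y": -0.0027, "z": 0.0002, "ax": 0, "ay": 0, "az": 0}
    - {"fingers": 0, "x": 0, "y": -0.0027, "z": 0.0002, "ax": 0, "ay": 0, "az": 0}
    - {"fingers": 0, "x": 0, "y": -0.0027, "z": 0.0004, "ax": 0, "ay": 0, "az": 0}
    - {"fingers": 0, "x": 0, "y": -0.0027, "z": 0.0004, "ax": 0, "ay": 0, "az": 0}
    - {"fingers": 0, "x": 0, "y": -0.0027, "z": 0.0004, "ax": 0, "ay": 0, "az": 0}

```text
clock: 13.65
tcp_pos: [0.6008, -0.2224, 0.2066]
orientation: [2.076, 1.964, 0.368]
contact_force: [0.2, -0.5, 0.3]
grip_width: 0.0428
gripper_force: 0.1
```

```bash
python3 look.py; python3 arc.py -.0155 -.004 1 .9 .8
```

```text
angle (np.float64(1.059986449110875), np.int64(232))
t 13.7 p [ 0.6002 -0.2224  0.2063] w 0.0429 F [-1.38  0.39 -0.55] j [-0.39  0.45  0.9   1.99 -0.83  0.66  0.97]
x [0.055 0.998 0.006] y [ 0.933 -0.053  0.356] z [ 0.356 -0.014 -0.934]
front-carried angle now: 1.035
1.0 [-0.003  -0.0047  0.0007]
0.9 [-0.0003 -0.0133  0.0035]
0.8 [-0.0003 -0.0129  0.0048]
```

arm_command:
  rows:
    - {"fingers": 0, "x": 0, "y": -0.0025, "z": 0.0004, "ax": 0, "ay": 0, "az": 0}
    - {"fingers": 0, "x": 0, "y": -0.0025, "z": 0.0004, "ax": 0, "ay": 0, "az": 0}
    - {"fingers": 0, "x": 0, "y": -0.0026, "z": 0.0007, "ax": 0, "ay": 0, "az": 0}
    - {"fingers": 0, "x": 0, "y": -0.0026, "z": 0.0007, "ax": 0, "ay": 0, "az": 0}
    - {"fingers": 0, "x": 0, "y": -0.0026, "z": 0.0007, "ax": 0, "ay": 0, "az": 0}
    - {"fingers": 0, "x": 0, "y": -0.0026, "z": 0.0007, "ax": 0, "ay": 0, "az": 0}
    - {"fingers": 0, "x": 0, "y": -0.0026, "z": 0.0007, "ax": 0, "ay": 0, "az": 0}
    - {"fingers": 0, "x": 0, "y": -0.0026, "z": 0.001, "ax": 0, "ay": 0, "az": 0}
    - {"fingers": 0, "x": 0, "y": -0.0026, "z": 0.001, "ax": 0, "ay": 0, "az": 0}
    - {"fingers": 0, "x": 0, "y": -0.0026, "z": 0.001, "ax": 0, "ay": 0, "az": 0}

```text
clock: 14.53
tcp_pos: [0.5794, -0.2212, 0.1906]
orientation: [2.076, 1.964, 0.368]
contact_force: [-0.5, 0.1, -0.6]
grip_width: 0.0426
gripper_force: 0.1
```

arm_command:
  rows:
    - {"fingers": 0, "x": 0, "y": -0.0026, "z": 0.001, "ax": 0, "ay": 0, "az": 0}
    - {"fingers": 0, "x": 0, "y": -0.0026, "z": 0.001, "ax": 0, "ay": 0, "az": 0}
    - {"fingers": 0, "x": 0, "y": -0.0025, "z": 0.0012, "ax": 0, "ay": 0, "az": 0}
    - {"fingers": 0, "x": 0, "y": -0.0025, "z": 0.0012, "ax": 0, "ay": 0, "az": 0}
    - {"fingers": 0, "x": 0, "y": -0.0025, "z": 0.0012, "ax": 0, "ay": 0, "az": 0}
    - {"fingers": 0, "x": 0, "y": -0.0025, "z": 0.0012, "ax": 0, "ay": 0, "az": 0}
    - {"fingers": 0, "x": 0, "y": -0.0024, "z": 0.0012, "ax": 0, "ay": 0, "az": 0}
    - {"fingers": 0, "x": 0, "y": -0.0023, "z": 0.0014, "ax": 0, "ay": 0, "az": 0}
    - {"fingers": 0, "x": 0, "y": -0.0023, "z": 0.0014, "ax": 0, "ay": 0, "az": 0}
    - {"fingers": 0, "x": 0, "y": -0.0023, "z": 0.0014, "ax": 0, "ay": 0, "az": 0}

```text
clock: 15.37
tcp_pos: [0.5609, -0.2201, 0.1704]
orientation: [2.076, 1.964, 0.368]
contact_force: [0.4, -0.6, -0.1]
grip_width: 0.0433
gripper_force: 0.2
```

```bash
python3 look.py; python3 arc.py -.0155 -.004 .6 .5 .4 .3 .2 .1 0
```

```text
angle (np.float64(0.6741144661943139), np.int64(198))
t 15.42 p [ 0.5604 -0.22    0.17  ] w 0.0426 F [-0.7   0.65 -0.16] j [-0.34  0.43  0.83  2.1  -0.91  0.57  1.08]
x [0.054 0.998 0.006] y [ 0.933 -0.053  0.356] z [ 0.356 -0.014 -0.934]
front-carried angle now: 0.64
0.6 [-0.0042 -0.0049  0.0027]
0.5 [-0.0002 -0.0109  0.0084]
0.4 [-0.0002 -0.01    0.0095]
0.3 [-0.0002 -0.009   0.0104]
0.2 [-0.0002 -0.0079  0.0113]
0.1 [-0.0001 -0.0068  0.012 ]
0.0 [-0.0001 -0.0056  0.0126]
```

arm_command:
  rows:
    - {"fingers": 0, "x": -0.0003, "y": -0.0022, "z": 0.0014, "ax": 0, "ay": 0, "az": 0}
    - {"fingers": 0, "x": -0.0003, "y": -0.0022, "z": 0.0014, "ax": 0, "ay": 0, "az": 0}
    - {"fingers": 0, "x": -0.0003, "y": -0.0022, "z": 0.0016, "ax": 0, "ay": 0, "az": 0}
    - {"fingers": 0, "x": -0.0003, "y": -0.0022, "z": 0.0016, "ax": 0, "ay": 0, "az": 0}
    - {"fingers": 0, "x": -0.0003, "y": -0.0022, "z": 0.0016, "ax": 0, "ay": 0, "az": 0}
    - {"fingers": 0, "x": -0.0003, "y": -0.0022, "z": 0.0017, "ax": 0, "ay": 0, "az": 0}
    - {"fingers": 0, "x": -0.0003, "y": -0.0021, "z": 0.0018, "ax": 0, "ay": 0, "az": 0}
    - {"fingers": 0, "x": -0.0003, "y": -0.002, "z": 0.0019, "ax": 0, "ay": 0, "az": 0}
    - {"fingers": 0, "x": -0.0003, "y": -0.002, "z": 0.0019, "ax": 0, "ay": 0, "az": 0}
    - {"fingers": 0, "x": -0.0003, "y": -0.002, "z": 0.0019, "ax": 0, "ay": 0, "az": 0}

```text
clock: 16.25
tcp_pos: [0.5469, -0.2221, 0.147]
orientation: [2.076, 1.964, 0.368]
contact_force: [-0.9, 0.2, 0.1]
grip_width: 0.0426
gripper_force: 0.2
```

```bash
python3 look.py; python3 arc.py -.0155 -.004 .4 .3 .2 .1 0
```

```text
angle (np.float64(0.47653630830246324), np.int64(179))
t 16.3 p [ 0.5464 -0.2222  0.1466] w 0.0426 F [-0.46 -0.18 -1.04] j [-0.28  0.44  0.77  2.14 -0.98  0.52  1.17]
x [0.054 0.999 0.006] y [ 0.933 -0.053  0.356] z [ 0.356 -0.014 -0.934]
front-carried angle now: 0.445
0.4 [-0.0016 -0.0046  0.0037]
0.3 [-0.0002 -0.009   0.0104]
0.2 [-0.0002 -0.0079  0.0113]
0.1 [-0.0001 -0.0068  0.012 ]
0.0 [-0.0001 -0.0056  0.0126]
```

arm_command:
  rows:
    - {"fingers": 0, "x": -0.0003, "y": -0.0017, "z": 0.0014, "ax": 0, "ay": 0, "az": 0}
    - {"fingers": 0, "x": -0.0003, "y": -0.0016, "z": 0.0014, "ax": 0, "ay": 0, "az": 0}
    - {"fingers": 0, "x": -0.0003, "y": -0.0016, "z": 0.0015, "ax": 0, "ay": 0, "az": 0}
    - {"fingers": 0, "x": 0, "y": -0.0015, "z": 0.0017, "ax": 0, "ay": 0, "az": 0}
    - {"fingers": 0, "x": 0, "y": -0.0015, "z": 0.0017, "ax": 0, "ay": 0, "az": 0}
    - {"fingers": 0, "x": 0, "y": -0.0015, "z": 0.0017, "ax": 0, "ay": 0, "az": 0}
    - {"fingers": 0, "x": 0, "y": -0.0015, "z": 0.0017, "ax": 0, "ay": 0, "az": 0}
    - {"fingers": 0, "x": 0, "y": -0.0015, "z": 0.0018, "ax": 0, "ay": 0, "az": 0}
    - {"fingers": 0, "x": 0, "y": -0.0015, "z": 0.0018, "ax": 0, "ay": 0, "az": 0}
    - {"fingers": 0, "x": 0, "y": -0.0013, "z": 0.0019, "ax": 0, "ay": 0, "az": 0}

```text
clock: 17.13
tcp_pos: [0.5386, -0.2225, 0.1261]
orientation: [2.076, 1.964, 0.368]
contact_force: [-0.7, 0.2, -1.0]
grip_width: 0.0431
gripper_force: 0.3
```

```bash
python3 look.py; python3 arc.py -.0155 -.004 .2 .1 0
```

```text
angle (np.float64(0.3072456711688855), np.int64(153))
t 17.18 p [ 0.5383 -0.2224  0.1257] w 0.0429 F [-0.62  0.12 -0.23] j [-0.23  0.45  0.71  2.17 -1.05  0.48  1.25]
x [0.054 0.999 0.006] y [ 0.933 -0.053  0.356] z [ 0.356 -0.014 -0.934]
front-carried angle now: 0.28500000000000003
0.2 [-0.0011 -0.0066  0.0088]
0.1 [-0.0001 -0.0068  0.012 ]
0.0 [-0.0001 -0.0056  0.0126]
```

arm_command:
  rows:
    - {"fingers": 0, "x": -0.0003, "y": -0.0013, "z": 0.0018, "ax": 0, "ay": 0, "az": 0}
    - {"fingers": 0, "x": -0.0003, "y": -0.0013, "z": 0.0018, "ax": 0, "ay": 0, "az": 0}
    - {"fingers": 0, "x": -0.0003, "y": -0.0013, "z": 0.0018, "ax": 0, "ay": 0, "az": 0}
    - {"fingers": 0, "x": 0, "y": -0.0013, "z": 0.0018, "ax": 0, "ay": 0, "az": 0}
    - {"fingers": 0, "x": 0, "y": -0.0013, "z": 0.0018, "ax": 0, "ay": 0, "az": 0}
    - {"fingers": 0, "x": 0, "y": -0.0012, "z": 0.002, "ax": 0, "ay": 0, "az": 0}
    - {"fingers": 0, "x": 0, "y": -0.0012, "z": 0.002, "ax": 0, "ay": 0, "az": 0}
    - {"fingers": 0, "x": 0, "y": -0.0012, "z": 0.002, "ax": 0, "ay": 0, "az": 0}
    - {"fingers": 0, "x": 0, "y": -0.0011, "z": 0.002, "ax": 0, "ay": 0, "az": 0}
    - {"fingers": 0, "x": 0, "y": -0.0011, "z": 0.002, "ax": 0, "ay": 0, "az": 0}

```text
clock: 18.02
tcp_pos: [0.534, -0.2231, 0.104]
orientation: [2.076, 1.964, 0.368]
contact_force: [-1.1, 0.0, -0.2]
grip_width: 0.0424
gripper_force: 0.2
```

```bash
python3 look.py; python3 arc.py -.0155 -.004 .1 0
```

```text
angle (np.float64(0.13955566644879663), np.int64(133))
t 18.07 p [ 0.5337 -0.223   0.1036] w 0.0425 F [ 0.28  0.06 -1.09] j [-0.17  0.48  0.64  2.19 -1.14  0.43  1.34]
x [0.054 0.999 0.005] y [ 0.933 -0.053  0.356] z [ 0.356 -0.014 -0.934]
front-carried angle now: 0.12
0.1 [-0.0003 -0.0013  0.0017]
0.0 [-0.0001 -0.0056  0.0126]
```

arm_command:
  rows:
    - {"fingers": 0, "x": 0, "y": -0.0008, "z": 0.0014, "ax": 0, "ay": 0, "az": 0}
    - {"fingers": 0, "x": 0, "y": -0.0008, "z": 0.0014, "ax": 0, "ay": 0, "az": 0}
    - {"fingers": 0, "x": 0, "y": -0.0008, "z": 0.0014, "ax": 0, "ay": 0, "az": 0}
    - {"fingers": 0, "x": 0, "y": -0.0008, "z": 0.0014, "ax": 0, "ay": 0, "az": 0}
    - {"fingers": 0, "x": 0, "y": -0.0008, "z": 0.0014, "ax": 0, "ay": 0, "az": 0}
    - {"fingers": 0, "x": 0, "y": -0.0007, "z": 0.0014, "ax": 0, "ay": 0, "az": 0}
    - {"fingers": 0, "x": 0, "y": -0.0007, "z": 0.0014, "ax": 0, "ay": 0, "az": 0}
    - {"fingers": 0, "x": 0, "y": -0.0007, "z": 0.0014, "ax": 0, "ay": 0, "az": 0}
    - {"fingers": 0, "x": 0, "y": -0.0007, "z": 0.0014, "ax": 0, "ay": 0, "az": 0}
    - {"fingers": 0, "x": 0, "y": -0.0007, "z": 0.0014, "ax": 0, "ay": 0, "az": 0}

```text
clock: 18.9
tcp_pos: [0.5322, -0.2229, 0.0884]
orientation: [2.075, 1.963, 0.369]
contact_force: [0.2, 0.3, -0.2]
grip_width: 0.0426
gripper_force: 0.0
```

```bash
python3 look.py; python3 arc.py -.0155 -.004 0 ; python3 arc.py -.002 -.004 0 |tail -1
```

```text
angle (np.float64(0.02997865458129939), np.int64(127))
t 18.95 p [ 0.532  -0.2228  0.0882] w 0.0428 F [-0.36  0.35 -1.52] j [-0.12  0.5   0.58  2.19 -1.2   0.41  1.4 ]
x [0.054 0.999 0.005] y [ 0.933 -0.053  0.357] z [ 0.357 -0.014 -0.934]
front-carried angle now: 0.0
0.0 [-0.0004  0.0003  0.0005]
0.0 [-0.0004 -0.0132  0.0005]
```

Nearly shut, with the finger force now close to zero. I'll ease the front finger away slowly until the bar is centred between the pads.

arm_command:
  rows:
    - {"fingers": 0, "x": 0, "y": -0.0007, "z": 0.0005, "ax": 0, "ay": 0, "az": 0}
    - {"fingers": 0, "x": 0, "y": -0.0008, "z": 0.0005, "ax": 0, "ay": 0, "az": 0}
    - {"fingers": 0, "x": 0, "y": -0.0008, "z": 0, "ax": 0, "ay": 0, "az": 0}
    - {"fingers": 0, "x": 0, "y": -0.001, "z": 0, "ax": 0, "ay": 0, "az": 0}
    - {"fingers": 0, "x": 0, "y": -0.001, "z": 0, "ax": 0, "ay": 0, "az": 0}
    - {"fingers": 0, "x": 0, "y": -0.0015, "z": 0, "ax": 0, "ay": 0, "az": 0}
    - {"fingers": 0, "x": 0, "y": -0.002, "z": 0, "ax": 0, "ay": 0, "az": 0}
    - {"fingers": 0, "x": 0, "y": -0.002, "z": 0, "ax": 0, "ay": 0, "az": 0}
    - {"fingers": 0, "x": 0, "y": -0.002, "z": 0, "ax": 0, "ay": 0, "az": 0}
    - {"fingers": 0, "x": 0, "y": 0, "z": 0, "ax": 0, "ay": 0, "az": 0}

```text
clock: 19.78
tcp_pos: [0.5207, -0.2222, 0.0831]
orientation: [2.076, 1.964, 0.368]
contact_force: [-0.3, 0.4, 0.3]
grip_width: 0.0426
gripper_force: 0.0
```

```bash
python3 look.py; python3 arc.py -.002 -.004 0
```

```text
angle (np.float64(0.025323805102193703), np.int64(122))
t 19.83 p [ 0.521  -0.2223  0.0832] w 0.043 F [-0.28 -0.48  0.02] j [-0.1   0.49  0.56  2.22 -1.23  0.39  1.45]
x [0.055 0.998 0.006] y [ 0.933 -0.053  0.357] z [ 0.357 -0.014 -0.934]
front-carried angle now: 0.0
0.0 [-0.0003 -0.0011 -0.0002]
```

arm_command:
  rows:
    - {"fingers": 0, "x": 0, "y": 0, "z": -0.008, "ax": 0, "ay": 0, "az": 0}
    - {"fingers": 0, "x": 0, "y": 0, "z": -0.012, "ax": 0, "ay": 0, "az": 0}
    - {"fingers": 0, "x": 0, "y": 0, "z": -0.015, "ax": 0, "ay": 0, "az": 0}
    - {"fingers": 0, "x": 0, "y": 0, "z": -0.015, "ax": 0, "ay": 0, "az": 0}
    - {"fingers": 0, "x": 0, "y": 0, "z": -0.015, "ax": 0, "ay": 0, "az": 0}
    - {"fingers": 0, "x": 0, "y": 0, "z": -0.02, "ax": 0, "ay": 0, "az": 0}
    - {"fingers": 0, "x": 0, "y": 0, "z": -0.02, "ax": 0, "ay": 0, "az": 0}
    - {"fingers": 0, "x": 0, "y": 0, "z": -0.02, "ax": 0, "ay": 0, "az": 0}
    - {"fingers": 0, "x": 0, "y": 0, "z": 0, "ax": 0, "ay": 0, "az": 0}
    - {"fingers": 0, "x": 0, "y": 0, "z": 0, "ax": 0, "ay": 0, "az": 0}

```text
clock: 20.67
tcp_pos: [0.4774, -0.22, 0.2008]
orientation: [2.073, 1.964, 0.371]
contact_force: [0.3, -0.5, -0.5]
grip_width: 0.0428
gripper_force: 0.0
```

```bash
python3 look.py; python3 st.py
python3 - <<'E'
from bench import r
from h import *
f=r.grab_frame("side");cv2.imwrite("pics/s4.png",cv2.resize(f["frame"][80:380,180:480,::-1],None,fx=2,fy=2))
W=cloud(f);m=(W[...,0]>.535)&(W[...,0]<.645)&(abs(W[...,1]+.134)<.045)&(W[...,2]>.06)&(W[...,2]<.12)
P=W[m];c=np.linalg.lstsq(np.c_[P[:,:2],np.ones(len(P))],P[:,2],rcond=None)[0];print("plate slope",c.round(4),"mean z",P[:,2].mean())
E
```

```text
angle (np.float64(0.026533882953628195), np.int64(126))
t 20.72 p [ 0.4772 -0.2198  0.2001] w 0.0432 F [-0.22  0.33 -0.32] j [-0.46  0.23  0.98  2.24 -0.72  0.54  1.  ]
x [0.053 0.999 0.006] y [ 0.932 -0.052  0.358] z [ 0.358 -0.013 -0.934]
plate slope [0.0013 0.001  0.0906] mean z 0.09122172018262904
```

View pics/s4.png

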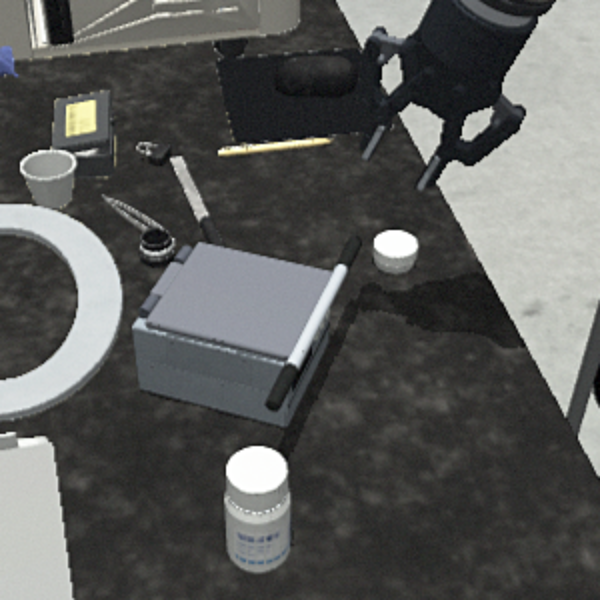

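The picture shows the cover shut flat on the reader (plate slope about 0.001), with its bar from (272,400) to (350,245). The jar at (395,250) and bottle at (258,510) are upright and in place, and the gripper is clear of everything.

```bash
python3 -c "
from bench import r
print(r.hand_in())"
```

```text
the job is handed in; nothing more can be done
None
```

I tipped the cover forward, caught it on the front finger at about 1.25 rad and lowered it slowly until it was shut. The last check showed it lying flat, the jar and bottle standing, and the gripper clear; the sample is hidden under the cover. I've handed in the job, and no verdict came back.

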